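# Unhitch the coupler and hold the tongue up

## Robot

A 6-joint arm with a two-finger parallel gripper is mounted at the origin on the work surface. World frame = base frame: x ahead of the robot, y to its left, z up, the work surface at z = 0. Lengths are in mm, angles in rad, forces in N, time in s.
With the tool pointing down it reaches from about 300 to 775 mm from the base axis. Payload 14.6 kg.
Tool frame: the origin (TCP) lies midway between the tips of the shut fingers; the grasp point (between the pads) lies 19 mm behind it (pinch_z is the distance from the TCP to the grasp point, in mm); z points along the fingers, y is the direction in which the jaws open and shut (so a half turn about z gives the same grasp; the last joint's range is limited). The gripper opens to 94 mm and grips with 3 to 60 N. Pads are 16 mm wide; open, the fingers measure 119 mm over their backs; the gripper's body (75 mm by 177 mm) begins 78 mm behind the grasp point.
Start: joints at [1.264, 0.3, 1.521, -0, 1.321, -0.067], TCP at [130.627, 534.252, 176.146] pointing down, gripper open.
Joint ranges: [-3.03, 3.03], [-0.79, 2.21], [0.23, 2.52], [-1.04, 4.18], [0, 3.07], [-2.55, 2.55]. Speed limits (rad/s): [2.22, 2.22, 2.57, 3.14, 3.14, 3.14].

## Interface

Orientations are given as [roll, pitch, yaw] about the fixed x, y, z axes, in that order (R = Rz(yaw) Ry(pitch) Rx(roll)).
In Python, from cell import read_state, camera, sign_off, pinch_z gives the robot as it stands. The module is installed in compiled form; this text tells all that it offers.
- The arm moves only by the tool servo_tool, never from a script. Its argument "series" is a list of rows, each a list of 6 numbers: the shift along the tool's x, y, z in cm, then the turn, a rotation vector about the tool's x, y, z in rad. In form: [[tx, ty, tz, rx, ry, rz], ...]. A call has exactly 10 rows; each row is the pose to reach, as a shift and turn from the pose commanded when the call began, along the tool's axes at that moment; what a row does not reach only later rows make up. A row lasts 1/12 s, in which the tool goes at most 41.7 mm and 7.16 degrees, less where a joint would pass 70% of its speed; a pose out of reach is approached as far as the arm can. A call with a gripper value outside its range is refused whole. "gripper" is the finger opening in cm, from 0 to 9.4, set as the call begins (left out, the last holds). The fingers move at their own pace and stop on an object; "grip_force" is the grip in N (left out, the last holds). Time passes only in rows, so rows that repeat a pose let the fingers close, or fill a call up. It gives the time, the measured TCP pose, the force and the opening at its end, in the units of the state.
- read_state(): the state, without advancing time (a new reading comes with each control period).
- camera(name): name is "side" or "top"; returns a dict with "pixels" (384x512x3 uint8, red, green, blue), "fx", "fy", "cx", "cy" (pixels), "pose" (4x4, takes a point from camera to world coordinates). Camera axes: x right, y down, z forward; pixel columns grow to the right and rows downward; lengths in mm; the calibration is good to about 2 mm. A picture is of the moment at which its call begins. There is no depth.
- sign_off(): hands the job in, once; it reports no verdict.
The state is a dict: "clock": time; "joints": joint angles; "qd": joint speeds; "effort": joint torques, N m; "eef_pos": TCP position; "eef_rot": TCP orientation; "wrist_force": force on the tool from outside, world axes, zero at the start; "moment": the same for the moment, N m; "finger_gap": finger opening in mm.
Only numpy, scipy, OpenCV 4.12 (cv2) and the standard library are available. Lean on these libraries where they do the work, as an engineer would, in place of code of your own. Each camera call takes 0.05 s, during which the arm holds its last target.

## Task

On the bench a small trailer's tongue stub is hitched to a ball mount. Move the jar that stands in the way of the latch into the empty steel tray, standing upright, and leave it there; then pull the latch's upright tab out sideways against its spring and, with the latch out, lift the coupler up off the ball until its lower rim is at least 2 cm above the top of the ball. Finish while still holding it raised and still in the gripper, and leave the other things on the bench where they are.

Things in the scene. Friction and masses are not known exactly. Their poses are not given: they have to be found in the camera images.
- rig: Hitch rig on a plywood plank 340 x 90 x 12 mm (x -70 to +270 mm), fixed to the bench. Origin on the bench below the ball's centre; +x along the plank from ball to hinge (away from the robot), z up, -y the latch tab's side. A grey tube 40 mm wide (the tongue, top at z 82 mm) runs from hinge to coupler.
- ball_top (a point): top of the fixed 44 mm ball, 82 mm above the bench; hidden in the coupler while hitched.
- tongue (a joint): tongue angle, rad, about a fixed level axis along the rig's y through rig (220, 0, 65) mm: 0 = coupler down on the ball, grows as the coupler end rises, stop at 0.7. Falls back when let go; lifting at the coupler takes 3 to 7 N. Blocked near 0 while the latch is home (bolt under the ball); the rim is 2 cm above the ball's top at about 0.34.
- coupler_rim (a point): centre of the open lower rim of the coupler, an inverted steel cup 64 mm across and 62 mm high at the tongue's end; 30 mm above the bench when hitched, that is 52 mm below the ball's top.
- latch (a joint): how far the spring latch is pulled out, m: 0 = home (bolt under the ball), stop at 0.034. Slides towards the rig's -y (across the tongue), rides up with the tongue. Spring 4 N at home, 12.5 N at the stop; springs back when let go. The bolt is clear of the ball from about 0.028.
- pull_tab (a point): grip point of the latch's upright steel tab, mid width and thickness, 20 mm below its top; moves with it; axes as the rig's when down. Tab 10 mm thick along rig y (pull direction), 36 mm wide along rig x, z 30 to 135 mm; at home centred at rig (-15, -65) mm, 28 mm clear of the coupler. Pinch it across its thickness from above: pulls the latch and lifts the tongue too.
- jar: loose glass jar with a screw lid, 52 mm diameter, 100 mm tall, 0.2 to 0.4 kg, upright; origin at the centre of its underside. Stands on the bench 20 to 35 mm outside the tab, where the latch and a finger have to go.
- tray_in (a point): centre of the inner floor of the empty steel tray, fixed: 130 x 130 mm outside, walls 5 mm thick and 20 mm high, inner floor about 5 mm above the bench. Left or right of the rig; the grey vise stands on the other side.
- wrench: loose steel open wrench, 150 mm, lying to the left of the plank (its +y side); bystander, origin in its underside.
- screwdriver: loose wood-handled screwdriver, 190 mm, lying on the bench to the right; bystander, origin in its underside.
- collar: loose steel shaft collar lying flat, 44 mm across, 16 mm high, to the right of the plank beyond the jar; bystander, origin in its underside.
- oil_can: loose grey can, 52 mm across, 150 mm tall, standing far right; bystander, origin in its underside.
- offcut: loose wood block 60 x 90 x 30 mm, on the left; bystander, origin in its underside.
Not all that is in view belongs to the job. Several things have the shape of the jar; the one meant has the colours described above.

How it is judged (in metres and radians):
On the way, in this order (a step that is already met when the one before it is completed fails the run):
1. the jar stands upright in the tray, let go, with the tongue still down and the latch home (horizontal distance between jar and tray_in below 0.05 m and z of jar in the frame of tray_in below 0.012 m and angle between jar's own z axis and vertical below 0.15 rad and contact force between the fingers and jar below 0.1 N and value of joint tongue below 0.03 rad and value of joint latch below 0.01 m), for 0.2 s.
2. the latch is pulled out sideways with the tongue still down (value of joint latch above 0.026 m and value of joint tongue below 0.03 rad), for 0.1 s.
3. the coupler is lifted off the ball (value of joint tongue above 0.31 rad), for 0.2 s.
At the end, for the whole second after the job is handed in: The gripper's fingers hold the tongue raised and still (tongue angle above 0.31 rad, under 0.1 rad/s, finger contact above 1 N on the tongue or latch); the jar stands upright in the tray (within 50 mm of its centre, on its floor, tilt under 0.15 rad), not touched by the fingers (horizontal distance between jar and tray_in below 0.05 m and z of jar in the frame of tray_in below 0.012 m and angle between jar's own z axis and vertical below 0.15 rad and contact force between the fingers and jar below 0.1 N and value of joint tongue above 0.31 rad and velocity of joint tongue between -0.1 and 0.1 rad/s and contact force between the fingers and rig above 1 N); the arm keeps its last pose, push and grip.
It fails at once if one of the bystanders is moved by more than 40 mm (distance of any of wrench, screwdriver, collar, oil_can, offcut from where it was at the start of the episode above 0.04 m).
It also fails if it takes over 61 s, if anything falls off the work surface, if the arm or the gripper's body presses on something with over 40 N, if the wrist force passes 120 N, or if a joint passes its speed limit or range.

## Working session

There is one attempt and no reset: what is moved stays moved. The work goes in short steps, Python scripts to look and compute and a tool call to move; the robot and the scene stay as the last step left them, time stands still between calls to the robot, and variables do not carry over. Pictures are saved under pics/ and viewed, and the job is handed in when it is done.

Besides the shell and the picture viewer there is one more tool, called after "Call:" as name(argument=value, ...) on one line, values as JSON. servo_tool: Moves the arm, as the interface text tells. Its arguments: {"type":"object","properties":{"series":{"type":"array"},"gripper":{"type":"number"},"grip_force":{"type":"number"}},"required":["series"]}

```bash
mkdir -p pics
python3 - <<'E'
from cell import *
import cv2,numpy as np
s=read_state();print({k:np.round(v,3) for k,v in s.items()}, pinch_z)
for n in("side","top"):
    c=camera(n);np.savez(n+"0.npz",**c);cv2.imwrite(f"pics/{n}0.png",cv2.resize(c["pixels"][:,:,::-1],(800,600)))
    print(n,c["fx"],c["fy"],c["cx"],c["cy"],np.round(c["pose"],3).tolist())
E
```

```text
{'clock': np.float64(0.0), 'joints': array([ 1.264,  0.3  ,  1.522, -0.   ,  1.321, -0.067]), 'qd': array([-0.002,  0.002,  0.   , -0.   ,  0.   ,  0.003]), 'effort': array([ 2.0000e-03, -5.3181e+01, -3.5274e+01,  7.1000e-02,  2.4000e-02,
       -0.0000e+00]), 'eef_pos': array([130.553, 533.97 , 175.59 ]), 'eef_rot': array([-3.14 , -0.   ,  2.902]), 'wrist_force': array([-0.085, -0.061, -0.186]), 'moment': array([-0.007, -0.004,  0.023]), 'finger_gap': np.float64(94.07)} 18.8
side 386.44260864768904 386.44260864768904 254.08909278168764 189.13538169371304 [[-0.939, -0.201, 0.279, 317.168], [-0.344, 0.6, -0.722, 679.323], [-0.022, -0.774, -0.633, 726.173], [0.0, 0.0, 0.0, 1.0]]
top 486.42447178610064 486.42447178610064 254.14225515053644 185.92448985286347 [[0.02, -0.983, 0.184, 350.125], [-1.0, -0.022, -0.011, -23.308], [0.015, -0.183, -0.983, 1303.157], [0.0, 0.0, 0.0, 1.0]]
```

View pics/side0.png

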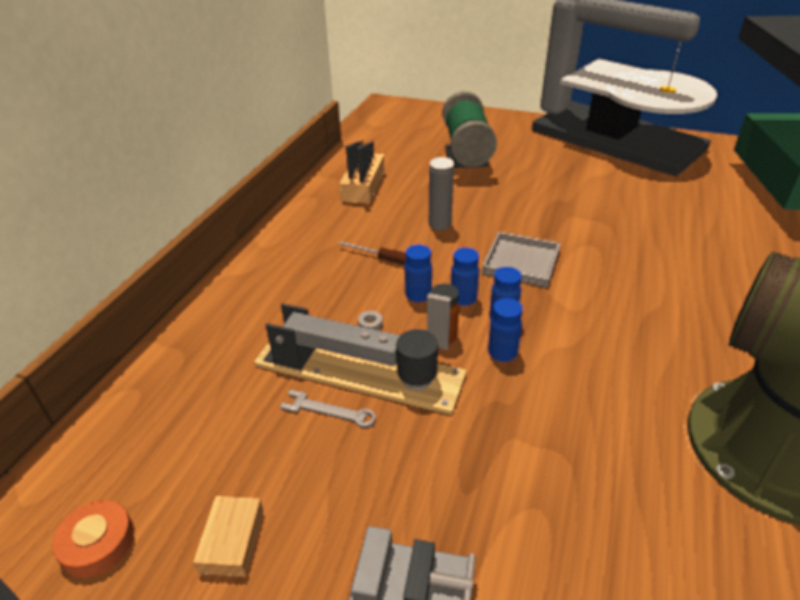

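View pics/top0.png

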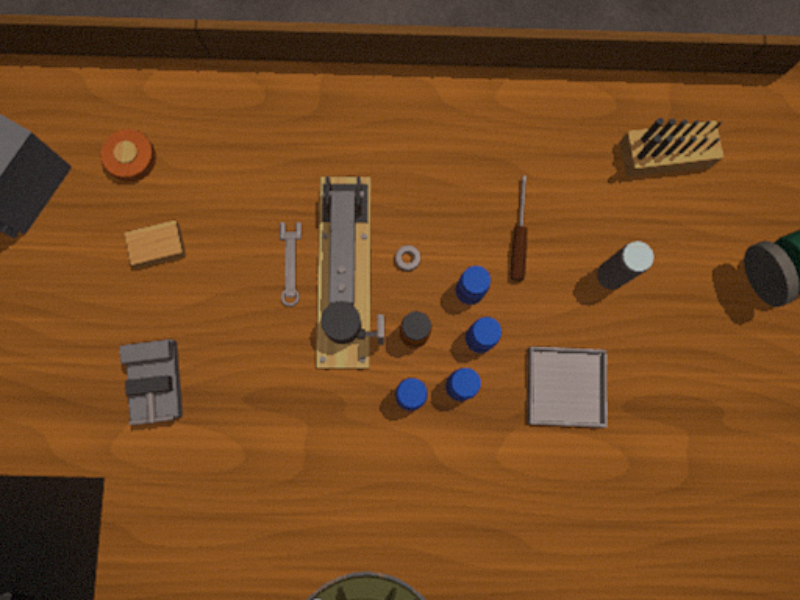

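The side view shows an amber jar with a dark lid at about (445,315), just outside the tab at (438,318). Four blue jars stand around it, and the tray is on the right at (522,258). In the top view the dark lid is at (415,328), the tab top at (381,326) and the tray at (567,387). Next I measure these.

```bash
cat > h.py <<'E'
import numpy as np,cv2
def ray(c,u,v):
    d=np.array([(u-c["cx"])/c["fx"],(v-c["cy"])/c["fy"],1.0]);P=c["pose"];return P[:3,3],P[:3,:3]@d
def onz(c,u,v,z):
    o,d=ray(c,u,v);return (o+d*(z-o[2])/d[2])
def proj(c,p):
    P=c["pose"];q=P[:3,:3].T@(np.asarray(p,float)-P[:3,3]);return np.array([c["fx"]*q[0]/q[2]+c["cx"],c["fy"]*q[1]/q[2]+c["cy"]])
E
python3 - <<'E'
import cv2,numpy as np
c=np.load("top0.npz");im=c["pixels"][:,:,::-1]
cr=im[100:280,190:400];cv2.imwrite("pics/topcrop.png",cv2.resize(cr,None,fx=3.8,fy=3.2,interpolation=cv2.INTER_CUBIC)[:600,:800])
c=np.load("side0.npz");im=c["pixels"][:,:,::-1]
cr=im[140:270,160:360];cv2.imwrite("pics/sidecrop.png",cv2.resize(cr,None,fx=4,fy=4,interpolation=cv2.INTER_CUBIC))
E
```

```text
(no output)
```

View pics/topcrop.png

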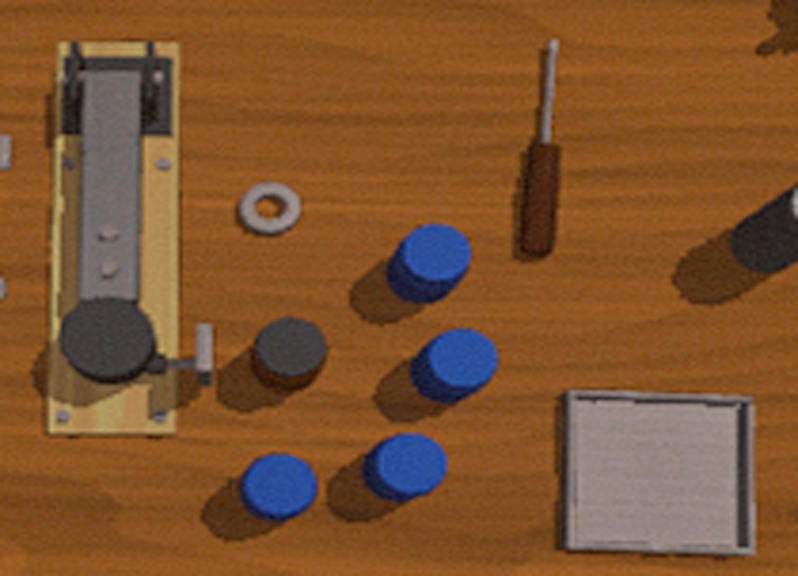

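View pics/sidecrop.png

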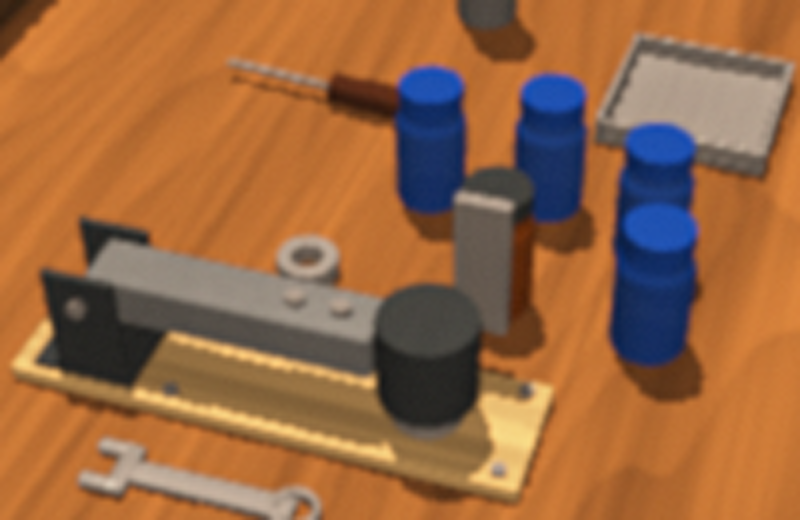

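Run:
```python
from h import *
c=np.load("top0.npz");s=np.load("side0.npz")
T=lambda x,y:(190+(x+.5)/3.8-.5,100+(y+.5)/3.2-.5)
S=lambda x,y:(160+(x+.5)/4-.5,140+(y+.5)/4-.5)
def p(n,x,y,z): print(n,np.round(onz(c,*T(x,y),z),1))
p("lid",290,351,100)
for q in((197,323),(212,323),(212,372),(197,372),(204.5,347.5)):p("tab",*q,135)
for q in((567,391),(752,397),(753,553),(566,549),(659.5,472.5)):p("tray",*q,20)
for q in((434,254),(458,360),(407,467),(280,486)):p("blue",*q,100)
for q in((56,42),(181,42),(176,434),(48,434)):p("plank",*q,12)
p("coupler",108,337,92);p("collar",270,208,16)
# side
for n,q,z in(("lid",(500,190),100),("tab near/far corners",(457,196),135),("tab",(513,208),135),("coupler",(428,318),92),("blue near",(661,226),100),("blue",(657,146),100)):
    print("S",n,np.round(onz(s,*S(*q),z),1))
# colour-based lid: amber body
im=c["pixels"];hsv=cv2.cvtColor(im,cv2.COLOR_RGB2HSV)
g=(hsv[:,:,1]<110)&(hsv[:,:,2]<90)
m=np.zeros_like(g);m[190:230,252:282]=g[190:230,252:282]
n,l,st,ce=cv2.connectedComponentsWithStats(m.astype(np.uint8))
for i in range(1,n):
  if st[i,4]>40: print(st[i],ce[i],onz(c,*ce[i],100))
g=(hsv[:,:,0]>100)&(hsv[:,:,0]<130)&(hsv[:,:,1]>150)
```

```text
lid [516.2 -67.3 100. ]
tab [531.4  -6.2 135. ]
tab [531.7 -15.8 135. ]
tab [494.3 -16.7 135. ]
tab [494.1  -7.1 135. ]
tab [512.8 -11.5 135. ]
tray [ 498.  -264.2   20. ]
tray [ 495.8 -393.8   20. ]
tray [ 368.2 -390.6   20. ]
tray [ 368.8 -262.    20. ]
tray [ 432.1 -327.6   20. ]
blue [ 595.5 -161.9  100. ]
blue [ 511.5 -177.7  100. ]
blue [ 427.8 -144.5  100. ]
blue [411.6 -62.4 100. ]
plank [794.6 104.5  12. ]
plank [796.9  13.4  12. ]
plank [457.3   7.9  12. ]
plank [455.4  97.   12. ]
coupler [525.7  52.9  92. ]
collar [649.7 -54.2  16. ]
S lid [522.  -68.4 100. ]
S tab near/far corners [533.5 -12.8 135. ]
S tab [498.3 -12.6 135. ]
S coupler [530.5  51.   92. ]
S blue near [417. -66. 100.]
S blue [ 436.8 -145.9  100. ]
[257 199  19  19 264] [266.02651515 208.20075758] [519.03771791 -67.43152014 100.        ]
```

```bash
cat >> h.py <<'E'
from scipy.spatial.transform import Rotation as Ro
def row(p0,r0,p1,r1):
    A=Ro.from_euler("xyz",r0);B=Ro.from_euler("xyz",r1)
    return np.round(np.r_[A.inv().apply(np.array(p1)-np.array(p0))/10,(A.inv()*B).as_rotvec()],3)
E
python3 - <<'E'
from h import *
pi=np.pi
print(row([130.6,534.3,176.1],[-pi,0,2.902],[324,233,180],[pi,0,2.24]))
print(row([130.6,534.3,176.1],[-pi,0,2.902],[518,-67.5,180],[pi,0,pi/2]))
E
```

```text
[-25.938 -24.68   -0.39   -0.     -0.      0.662]
[-51.915 -49.268  -0.39   -0.     -0.      1.331]
```

Half way first.

Call:
servo_tool(series=[[-1.3, -1.2, 0, 0, 0, 0.033], [-3.9, -3.7, 0, 0, 0, 0.1], [-6.5, -6.2, 0, 0, 0, 0.166], [-9.1, -8.6, -0.2, 0, 0, 0.232], [-11.7, -11.1, -0.2, 0, 0, 0.298], [-14.3, -13.6, -0.2, 0, 0, 0.364], [-16.9, -16, -0.4, 0, 0, 0.43], [-19.5, -18.5, -0.4, 0, 0, 0.5], [-22.4, -21.3, -0.4, 0, 0, 0.57], [-25.9, -24.7, -0.4, 0, 0, 0.662]], gripper=8.0)

```text
clock: 0.93
eef_pos: [320.1, 237.3, 180.1]
eef_rot: [3.142, -0.0, 2.237]
wrist_force: [0.4, 1.0, -0.3]
finger_gap: 80.2
```

Run:
```python
from h import *
pi=np.pi
# commanded pose now
A=Ro.from_euler("xyz",[-pi,0,2.902]);p=np.array([130.63,534.25,176.15])+A.apply([-259,-247,-4]);print(p,(A*Ro.from_rotvec([0,0,.662])).as_euler("xyz"))
print(row(p,[pi,0,2.24],[518,-67.5,180],[pi,0,pi/2]))
```

```text
[323.61677977 232.84312743 180.15      ] [-3.14159265  0.          2.24      ]
[-3.5615e+01 -3.3860e+00  1.5000e-02  0.0000e+00 -0.0000e+00  6.6900e-01]
```

Call:
servo_tool(series=[[-3.6, -0.34, 0, 0, 0, 0.067], [-7.2, -0.68, 0, 0, 0, 0.134], [-10.8, -1, 0, 0, 0, 0.2], [-14.4, -1.4, 0, 0, 0, 0.27], [-18, -1.7, 0, 0, 0, 0.34], [-21.6, -2.1, 0, 0, 0, 0.41], [-25.2, -2.4, 0, 0, 0, 0.48], [-29, -2.8, 0, 0, 0, 0.55], [-33, -3.2, 0, 0, 0, 0.62], [-35.6, -3.4, 0, 0, 0, 0.669]])

```text
clock: 1.77
eef_pos: [514.8, -64.4, 179.7]
eef_rot: [-3.141, 0.0, 1.566]
wrist_force: [-0.4, 1.2, 0.3]
finger_gap: 79.9
```

Call:
servo_tool(series=[[0, 0, 1, 0, 0, 0], [0, 0, 3, 0, 0, 0], [0, 0, 5, 0, 0, 0], [0, 0, 7, 0, 0, 0], [0, 0, 9, 0, 0, 0], [0, 0, 11, 0, 0, 0], [0, 0, 12.5, 0, 0, 0], [0, 0, 13.6, 0, 0, 0], [0, 0, 13.6, 0, 0, 0], [0, 0, 13.6, 0, 0, 0]])

```text
clock: 2.6
eef_pos: [513.7, -61.2, 44.2]
eef_rot: [-3.141, -0.0, 1.571]
wrist_force: [0.3, 0.1, 0.7]
finger_gap: 80.2
```

Run:
```python
from cell import *
import cv2,numpy as np
s=read_state();print(s["eef_pos"],s["wrist_force"])
c=camera("side");im=c["pixels"][:,:,::-1]
cv2.imwrite("pics/side1.png",cv2.resize(im[100:270,160:390],None,fx=3.4,fy=3.4,interpolation=cv2.INTER_CUBIC))
```

```text
[513.72070994 -61.2279205   44.16769596] [0.27881574 0.13254464 0.72259181]
```

View pics/side1.png

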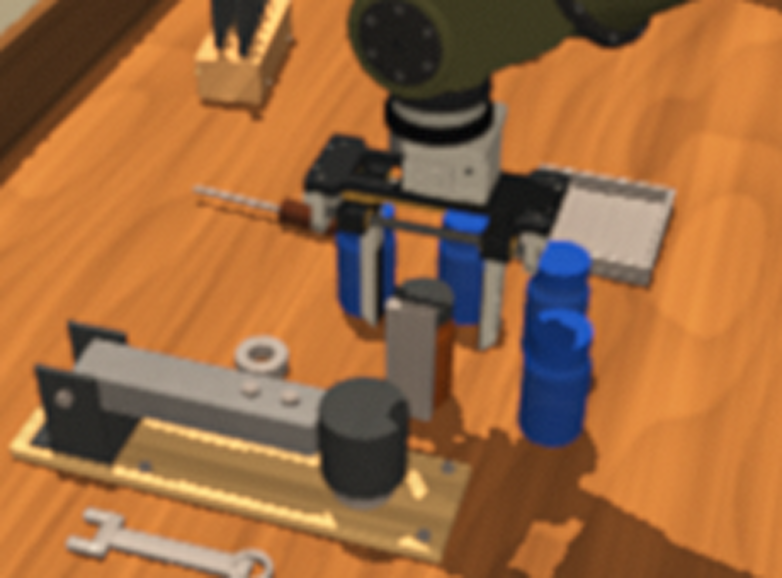

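The fingers straddle the jar, with the tab at about (412,355) clear of them. The TCP sits about 6 mm off in y because the earlier row was capped, so I correct that and grip.

Call:
servo_tool(series=[[-0.3, 0.2, 0.1, 0, 0, 0], [-0.6, 0.4, 0.2, 0, 0, 0], [-0.6, 0.4, 0.2, 0, 0, 0], [-0.6, 0.4, 0.2, 0, 0, 0], [-0.6, 0.4, 0.2, 0, 0, 0], [-0.6, 0.4, 0.2, 0, 0, 0], [-0.6, 0.4, 0.2, 0, 0, 0], [-0.6, 0.4, 0.2, 0, 0, 0], [-0.6, 0.4, 0.2, 0, 0, 0], [-0.6, 0.4, 0.2, 0, 0, 0]])

```text
clock: 3.48
eef_pos: [517.9, -67.5, 42.2]
eef_rot: [3.142, -0.0, 1.571]
wrist_force: [-0.4, -0.7, 0.2]
finger_gap: 79.9
```

Call:
servo_tool(series=[[0, 0, 0, 0, 0, 0], [0, 0, 0, 0, 0, 0], [0, 0, 0, 0, 0, 0], [0, 0, 0, 0, 0, 0], [0, 0, 0, 0, 0, 0], [0, 0, 0, 0, 0, 0], [0, 0, 0, 0, 0, 0], [0, 0, 0, 0, 0, 0], [0, 0, 0, 0, 0, 0], [0, 0, 0, 0, 0, 0]], gripper=3.0, grip_force=25)

```text
clock: 4.32
eef_pos: [519.3, -67.7, 43.2]
eef_rot: [3.138, 0.001, 1.571]
wrist_force: [4.3, -0.4, 5.5]
finger_gap: 46.0
```

Run:
```python
from cell import *
import cv2,numpy as np
s=read_state();print(s["eef_pos"],s["wrist_force"],s["finger_gap"])
for n in("side","top"):
    c=camera(n);np.savez(n+"2.npz",**c)
    im=c["pixels"][:,:,::-1]
    im=im[130:260,200:350] if n=="side" else im[150:280,190:340]
    cv2.imwrite(f"pics/{n}2.png",cv2.resize(im,None,fx=4.5,fy=4.5,interpolation=cv2.INTER_CUBIC))
```

```text
[519.33662888 -67.7151053   43.17039917] [ 4.33333529 -0.41447213  5.47443615] 45.96895960839479
```

View pics/side2.png

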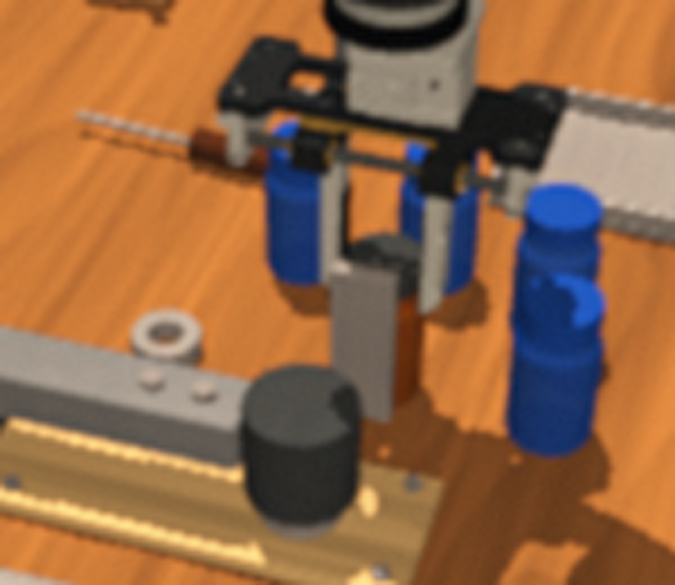

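View pics/top2.png

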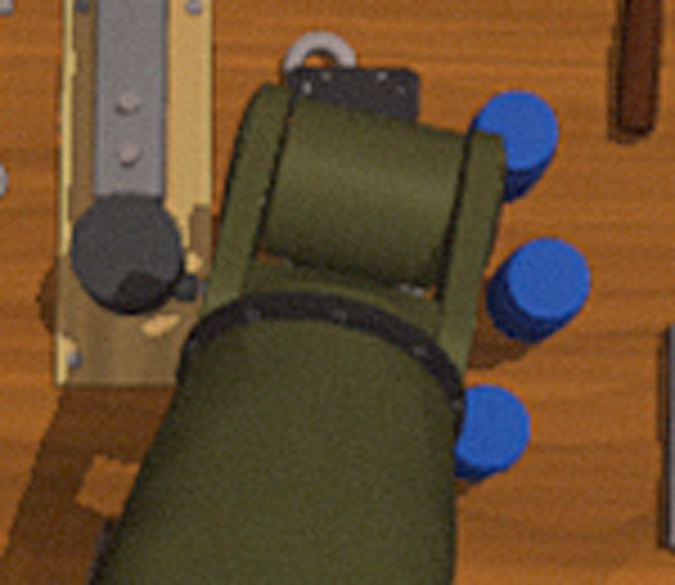

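The pads closed to 46 mm, with the tab still clear. That is narrower than the jar's stated 52 mm. A short lift will test the grip.

Call:
servo_tool(series=[[0, 0, -0.1, 0, 0, 0], [0, 0, -0.3, 0, 0, 0], [0, 0, -0.5, 0, 0, 0], [0, 0, -0.7, 0, 0, 0], [0, 0, -0.9, 0, 0, 0], [0, 0, -1.1, 0, 0, 0], [0, 0, -1.3, 0, 0, 0], [0, 0, -1.5, 0, 0, 0], [0, 0, -1.5, 0, 0, 0], [0, 0, -1.5, 0, 0, 0]])

```text
clock: 5.25
eef_pos: [517.9, -67.5, 57.2]
eef_rot: [3.141, 0.0, 1.571]
wrist_force: [0.7, 0.4, -4.0]
finger_gap: 46.4
```

Run:
```python
from cell import *
import cv2,numpy as np
s=read_state();print(s["eef_pos"],s["wrist_force"],s["finger_gap"])
c=camera("side");im=c["pixels"][:,:,::-1][130:260,200:350]
cv2.imwrite(f"pics/side3.png",cv2.resize(im,None,fx=4.5,fy=4.5,interpolation=cv2.INTER_CUBIC))
```

```text
[517.92507447 -67.51227576  57.24841946] [ 0.65434648  0.41798362 -3.99629148] 46.370761131413516
```

View pics/side3.png

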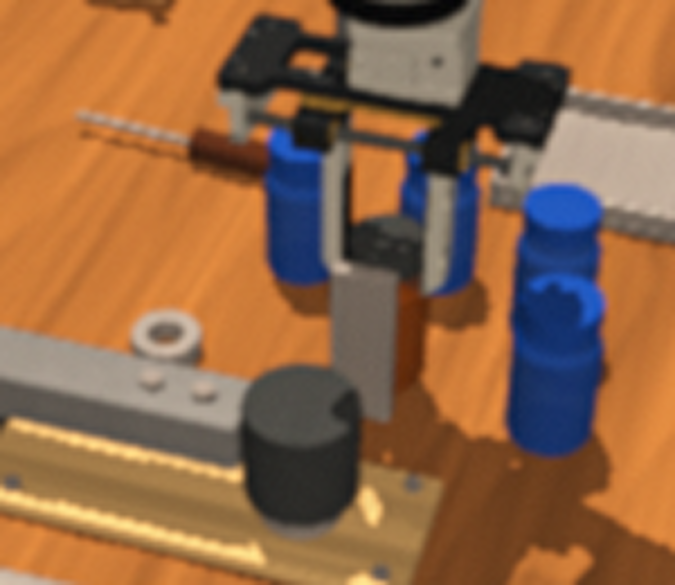

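The jar is lifted upright, held at its neck and carrying its full weight at about 4 N. I raise it over the blue jars.

Call:
servo_tool(series=[[0, 0, -0.6, 0, 0, 0], [0, 0, -2, 0, 0, 0], [0, 0, -3.5, 0, 0, 0], [0, 0, -5, 0, 0, 0], [0, 0, -6.5, 0, 0, 0], [0, 0, -8, 0, 0, 0], [0, 0, -9.5, 0, 0, 0], [0, 0, -11, 0, 0, 0], [0, 0, -12.4, 0, 0, 0], [0, 0, -13, 0, 0, 0]])

```text
clock: 6.13
eef_pos: [518.4, -67.6, 189.3]
eef_rot: [3.139, 0.001, 1.571]
wrist_force: [0.8, 1.5, -3.8]
finger_gap: 46.1
```

Call:
servo_tool(series=[[-0.4, -0.1, 0, 0, 0, 0], [-1.2, -0.4, 0, 0, 0, 0], [-2.4, -0.8, 0, 0, 0, 0], [-3.9, -1.3, 0, 0, 0, 0], [-5.5, -1.8, 0, 0, 0, 0], [-7.2, -2.4, 0, 0, 0, 0], [-9, -3, 0, 0, 0, 0], [-10.8, -3.6, 0, 0, 0, 0], [-12.6, -4.2, 0, 0, 0, 0], [-14.4, -4.8, 0, 0, 0, 0]])

```text
clock: 6.97
eef_pos: [468.6, -213.2, 186.2]
eef_rot: [-3.14, -0.001, 1.57]
wrist_force: [1.0, 0.2, -3.8]
finger_gap: 46.4
```

Call:
servo_tool(series=[[-1.8, -0.6, 0, 0, 0, 0], [-3.5, -1.2, 0, 0, 0, 0], [-5.2, -1.7, 0, 0, 0, 0], [-6.8, -2.2, 0, 0, 0, 0], [-8.3, -2.8, 0, 0, 0, 0], [-9.6, -3.2, 0, 0, 0, 0], [-10.6, -3.5, 0, 0, 0, 0], [-11.3, -3.7, 0, 0, 0, 0], [-11.6, -3.8, 0, 0, 0, 0], [-11.6, -3.8, 0, 0, 0, 0]])

```text
clock: 7.8
eef_pos: [431.7, -327.8, 186.9]
eef_rot: [-3.141, -0.0, 1.57]
wrist_force: [-1.1, -0.6, -3.9]
finger_gap: 46.3
```

Run:
```python
from cell import *
import cv2,numpy as np
s=read_state();print(s["eef_pos"],s["wrist_force"],s["finger_gap"],s["joints"])
c=camera("side");im=c["pixels"][:,:,::-1][60:260,230:460]
cv2.imwrite(f"pics/side4.png",cv2.resize(im,None,fx=3,fy=3,interpolation=cv2.INTER_CUBIC))
```

```text
[ 431.67886264 -327.84179052  186.91761753] [-1.10281332 -0.58524447 -3.88368861] 46.32683413117986 [-7.17111549e-01  2.74132639e-01  1.52869311e+00  2.43564897e-05
  1.33916121e+00 -7.16674241e-01]
```

View pics/side4.png

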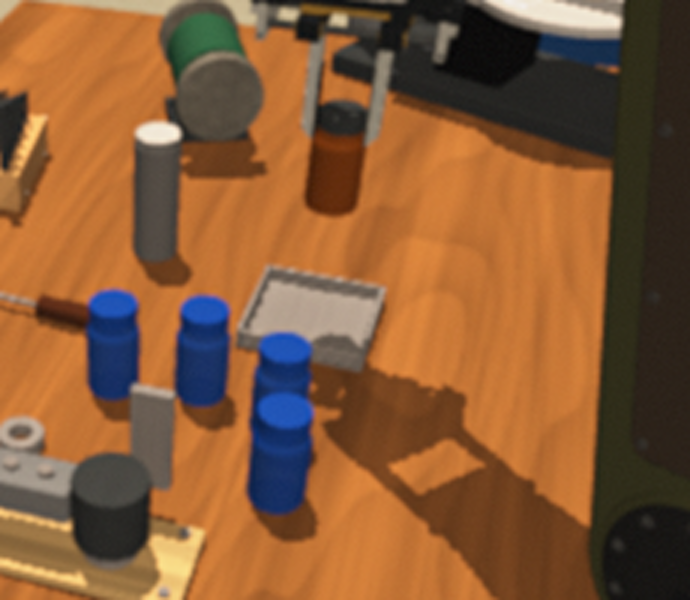

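Run:
```python
from h import *
c=np.load("side0.npz")
print("base front pixel",230+332/3,60+212/3,"lidtop",230+342/3,60+103/3)
for z in(200,187,170,140,130,120,110,100,90):
    print(z,np.round(proj(c,(432,-327.5,z)),1))
```

```text
base front pixel 340.6666666666667 130.66666666666669 lidtop 344.0 94.33333333333334
200 [342.5 111.3]
187 [341.9 115.4]
170 [341.2 120.7]
140 [340.  129.8]
130 [339.6 132.8]
120 [339.2 135.7]
110 [338.8 138.6]
100 [338.4 141.5]
90 [338.  144.3]
```

Geometry agrees: the jar's base is about 40 mm below the TCP and it is centred over the tray. I lower it to just above the floor and then feel for contact.

Call:
servo_tool(series=[[0, 0, 0.8, 0, 0, 0], [0, 0, 2.4, 0, 0, 0], [0, 0, 4, 0, 0, 0], [0, 0, 5.8, 0, 0, 0], [0, 0, 7.6, 0, 0, 0], [0, 0, 9.4, 0, 0, 0], [0, 0, 11, 0, 0, 0], [0, 0, 12.2, 0, 0, 0], [0, 0, 12.8, 0, 0, 0], [0, 0, 12.8, 0, 0, 0]])

```text
clock: 8.68
eef_pos: [431.5, -326.6, 57.7]
eef_rot: [-3.14, -0.002, 1.571]
wrist_force: [0.6, 0.7, -4.4]
finger_gap: 45.8
```

Call:
servo_tool(series=[[0, 0, 0.1, 0, 0, 0], [0, 0, 0.2, 0, 0, 0], [0, 0, 0.3, 0, 0, 0], [0, 0, 0.4, 0, 0, 0], [0, 0, 0.5, 0, 0, 0], [0, 0, 0.6, 0, 0, 0], [0, 0, 0.7, 0, 0, 0], [0, 0, 0.8, 0, 0, 0], [0, 0, 0.8, 0, 0, 0], [0, 0, 0.8, 0, 0, 0]])

```text
clock: 9.52
eef_pos: [431.9, -327.5, 51.1]
eef_rot: [-3.141, -0.0, 1.571]
wrist_force: [-0.8, -0.2, -4.2]
finger_gap: 46.4
```

Call:
servo_tool(series=[[0, 0, 0.05, 0, 0, 0], [0, 0, 0.1, 0, 0, 0], [0, 0, 0.15, 0, 0, 0], [0, 0, 0.2, 0, 0, 0], [0, 0, 0.25, 0, 0, 0], [0, 0, 0.3, 0, 0, 0], [0, 0, 0.3, 0, 0, 0], [0, 0, 0.3, 0, 0, 0], [0, 0, 0.3, 0, 0, 0], [0, 0, 0.3, 0, 0, 0]])

```text
clock: 10.35
eef_pos: [431.9, -327.5, 48.2]
eef_rot: [3.141, 0.0, 1.571]
wrist_force: [-0.0, 0.4, -1.4]
finger_gap: 46.3
```

Contact is starting, since the load fell from 4 N to 1.4 N. I go 1 mm further and release.

Call:
servo_tool(series=[[0, 0, 0.05, 0, 0, 0], [0, 0, 0.1, 0, 0, 0], [0, 0, 0.1, 0, 0, 0], [0, 0, 0.1, 0, 0, 0], [0, 0, 0.1, 0, 0, 0], [0, 0, 0.1, 0, 0, 0], [0, 0, 0.1, 0, 0, 0], [0, 0, 0.1, 0, 0, 0], [0, 0, 0.1, 0, 0, 0], [0, 0, 0.1, 0, 0, 0]])

```text
clock: 11.18
eef_pos: [432.2, -327.7, 48.1]
eef_rot: [3.141, 0.001, 1.571]
wrist_force: [-2.2, 1.8, 6.7]
finger_gap: 46.4
```

Call:
servo_tool(series=[[0, 0, 0, 0, 0, 0], [0, 0, 0, 0, 0, 0], [0, 0, 0, 0, 0, 0], [0, 0, 0, 0, 0, 0], [0, 0, 0, 0, 0, 0], [0, 0, 0, 0, 0, 0], [0, 0, 0, 0, 0, 0], [0, 0, 0, 0, 0, 0], [0, 0, 0, 0, 0, 0], [0, 0, 0, 0, 0, 0]], gripper=8.0)

```text
clock: 12.02
eef_pos: [431.9, -327.5, 47.1]
eef_rot: [-3.142, -0.0, 1.571]
wrist_force: [-0.6, -0.4, 0.6]
finger_gap: 79.8
```

Call:
servo_tool(series=[[0, 0, -0.6, 0, 0, 0], [0, 0, -2, 0, 0, 0], [0, 0, -4, 0, 0, 0], [0, 0, -6, 0, 0, 0], [0, 0, -8, 0, 0, 0], [0, 0, -10, 0, 0, 0], [0, 0, -12, 0, 0, 0], [0, 0, -13.5, 0, 0, 0], [0, 0, -14.3, 0, 0, 0], [0, 0, -14.3, 0, 0, 0]])

```text
clock: 12.85
eef_pos: [432.4, -327.9, 192.0]
eef_rot: [3.139, 0.002, 1.571]
wrist_force: [0.6, 0.7, -0.4]
finger_gap: 80.0
```

Run:
```python
from cell import *
import cv2,numpy as np
s=read_state();print(s["eef_pos"],s["wrist_force"],s["finger_gap"],s["joints"])
c=camera("side");im=c["pixels"][:,:,::-1][60:260,180:410]
cv2.imwrite(f"pics/side5.png",cv2.resize(im,None,fx=3,fy=3,interpolation=cv2.INTER_CUBIC))
```

```text
[ 432.3567656  -327.91322191  192.01417819] [ 0.62998667  0.73746794 -0.38478788] 79.96801927996076 [-7.16379780e-01  2.69441508e-01  1.52269900e+00  8.97046532e-06
  1.34650828e+00 -7.16368190e-01]
```

View pics/side5.png

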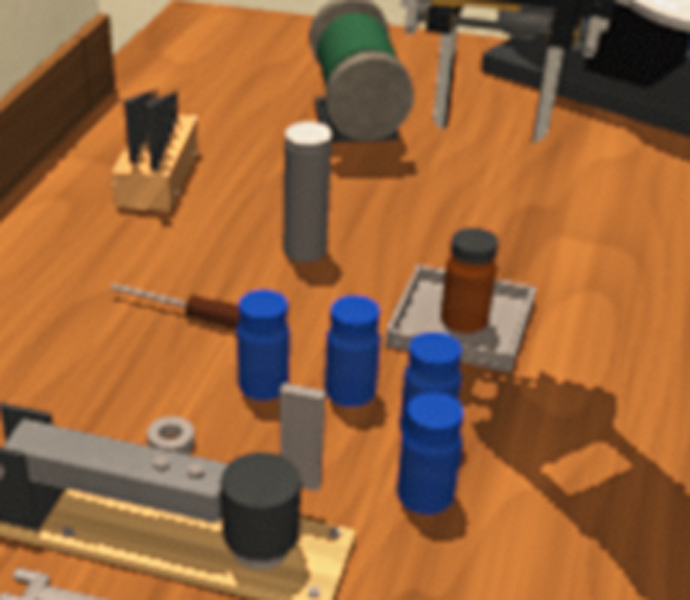

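The jar stands upright in the tray at about (470,280). The tab at (302,435) is now free and the blue jars have not moved. I go to the tab with the jaws turned along rig y.

Call:
servo_tool(series=[[0.8, 0.2, 0, 0, 0, -0.04], [2.4, 0.6, 0, 0, 0, -0.12], [4, 1, 0, 0, 0, -0.2], [5.6, 1.4, 0, 0, 0, -0.28], [7.4, 1.9, 0, 0, 0, -0.37], [9.2, 2.3, 0, 0, 0, -0.46], [11, 2.8, 0, 0, 0, -0.55], [12.8, 3.2, 0, 0, 0, -0.64], [14.6, 3.7, 0, 0, 0, -0.73], [15.8, 4, 0, 0, 0, -0.8]], gripper=4.8)

```text
clock: 13.73
eef_pos: [471.7, -167.9, 188.8]
eef_rot: [-3.141, -0.002, 2.376]
wrist_force: [-0.3, -0.6, 0.0]
finger_gap: 48.1
```

Run:
```python
from h import *
from cell import *
s=read_state();print(s["eef_pos"],s["eef_rot"],s["joints"])
pi=np.pi
print(row([472,-169.5,190],[pi,0,pi/2+.8],[512.7,-11.5,190],[pi,0,pi+.019]))
```

```text
[ 471.68513124 -167.91620762  188.84815216] [-3.14105571e+00 -1.98671410e-03  2.37613715e+00] [-4.15275004e-01  1.80754752e-01  1.63854187e+00  1.82742920e-04
  1.32434639e+00 -1.22066113e+00]
[ 8.088 14.17   0.     0.     0.    -0.79 ]
```

Call:
servo_tool(series=[[0.9, 1.5, 0, 0, 0, -0.085], [1.8, 3.1, 0, 0, 0, -0.175], [2.7, 4.7, 0, 0, 0, -0.265], [3.6, 6.3, 0, 0, 0, -0.355], [4.5, 7.9, 0, 0, 0, -0.445], [5.4, 9.5, 0, 0, 0, -0.535], [6.3, 11.1, 0, 0, 0, -0.62], [7.2, 12.6, 0, 0, 0, -0.7], [7.9, 13.8, 0, 0, 0, -0.77], [8.09, 14.17, 0, 0, 0, -0.79]])

```text
clock: 14.57
eef_pos: [512.3, -9.9, 188.9]
eef_rot: [3.141, -0.002, -3.117]
wrist_force: [0.1, 0.2, -0.1]
finger_gap: 48.0
```

Call:
servo_tool(series=[[0, 0, 0.5, 0, 0, 0], [0, 0, 1, 0, 0, 0], [0, 0, 1.5, 0, 0, 0], [0, 0, 2, 0, 0, 0], [0, 0, 2.5, 0, 0, 0], [0, 0, 3, 0, 0, 0], [0, 0, 3.5, 0, 0, 0], [0, 0, 4, 0, 0, 0], [0, 0, 4, 0, 0, 0], [0, 0, 4, 0, 0, 0]])

```text
clock: 15.4
eef_pos: [512.5, -11.5, 150.0]
eef_rot: [3.142, -0.0, -3.122]
wrist_force: [-0.3, -0.5, -0.2]
finger_gap: 47.8
```

Run:
```python
from cell import *
import cv2,numpy as np
s=read_state();print(s["eef_pos"],s["wrist_force"],s["finger_gap"],s["joints"])
c=camera("side");im=c["pixels"][:,:,::-1][110:270,180:370]
cv2.imwrite(f"pics/side6.png",cv2.resize(im,None,fx=3.6,fy=3.6,interpolation=cv2.INTER_CUBIC))
```

```text
[512.5055789  -11.50638564 149.96093867] [-0.25884229 -0.4718563  -0.17302326] 47.82220564087786 [-9.39063565e-02  2.40758336e-01  1.65898162e+00  4.01280058e-06
  1.24223236e+00 -1.68381110e+00]
```

View pics/side6.png

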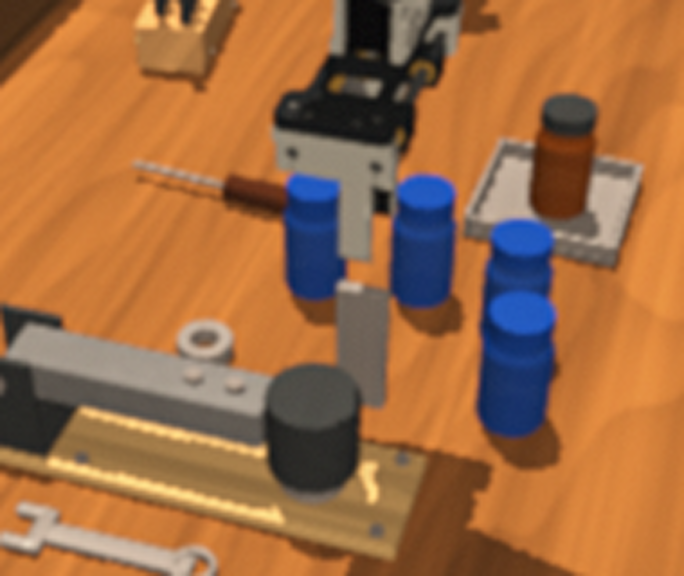

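The near finger at (353,230) is aligned above the tab at (362,290). I descend and pinch.

Call:
servo_tool(series=[[0, 0, 0.5, 0, 0, 0], [0, 0, 1.2, 0, 0, 0], [0, 0, 1.9, 0, 0, 0], [0, 0, 2.6, 0, 0, 0], [0, 0, 3.3, 0, 0, 0], [0, 0, 4, 0, 0, 0], [0, 0, 4.6, 0, 0, 0], [0, 0, 5.1, 0, 0, 0], [0, 0, 5.2, 0, 0, 0], [0, 0, 5.2, 0, 0, 0]])

```text
clock: 16.28
eef_pos: [512.5, -11.5, 97.8]
eef_rot: [3.142, -0.0, -3.122]
wrist_force: [0.5, 0.2, 1.1]
finger_gap: 47.9
```

Call:
servo_tool(series=[[0, 0, 0, 0, 0, 0], [0, 0, 0, 0, 0, 0], [0, 0, 0, 0, 0, 0], [0, 0, 0, 0, 0, 0], [0, 0, 0, 0, 0, 0], [0, 0, 0, 0, 0, 0], [0, 0, 0, 0, 0, 0], [0, 0, 0, 0, 0, 0], [0, 0, 0, 0, 0, 0], [0, 0, 0, 0, 0, 0]], gripper=0, grip_force=50)

```text
clock: 17.12
eef_pos: [512.7, -12.0, 98.3]
eef_rot: [-3.141, 0.0, -3.122]
wrist_force: [-0.6, -4.3, 1.9]
finger_gap: 9.1
```

Call:
servo_tool(series=[[0, -0.3, 0, 0, 0, 0], [0, -0.7, 0, 0, 0, 0], [0, -1.1, 0, 0, 0, 0], [0, -1.5, 0, 0, 0, 0], [0, -1.9, 0, 0, 0, 0], [0, -2.3, 0, 0, 0, 0], [0, -2.7, 0, 0, 0, 0], [0, -3.1, 0, 0, 0, 0], [0, -3.1, 0, 0, 0, 0], [0, -3.1, 0, 0, 0, 0]])

```text
clock: 17.95
eef_pos: [513.2, -41.3, 98.1]
eef_rot: [3.139, -0.0, -3.122]
wrist_force: [1.3, 10.6, 1.3]
finger_gap: 9.2
```

Run:
```python
from cell import *
import cv2,numpy as np
s=read_state();print(s["eef_pos"],s["eef_rot"],s["wrist_force"],s["moment"],s["finger_gap"])
c=camera("side");im=c["pixels"][:,:,::-1][110:270,180:370]
cv2.imwrite(f"pics/side7.png",cv2.resize(im,None,fx=3.6,fy=3.6,interpolation=cv2.INTER_CUBIC))
```

```text
[513.1661954  -41.34043449  98.05892643] [ 3.13888511e+00 -4.63951556e-05 -3.12246348e+00] [ 1.31900684 10.59050941  1.34527674] [ 2.20955243 -0.15745036  0.0364317 ] 9.167534158203502
```

View pics/side7.png

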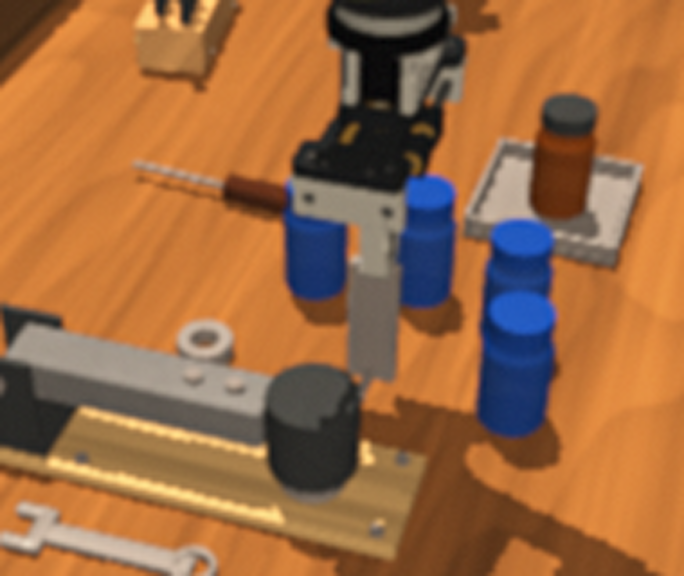

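The latch is out by about 29 mm, with the rod visible at (362,390) and a 10.6 N pull. I take it a little further towards the stop for margin.

Call:
servo_tool(series=[[0, -0.1, 0, 0, 0, 0], [0, -0.2, 0, 0, 0, 0], [0, -0.3, 0, 0, 0, 0], [0, -0.35, 0, 0, 0, 0], [0, -0.35, 0, 0, 0, 0], [0, -0.35, 0, 0, 0, 0], [0, -0.35, 0, 0, 0, 0], [0, -0.35, 0, 0, 0, 0], [0, -0.35, 0, 0, 0, 0], [0, -0.35, 0, 0, 0, 0]])

```text
clock: 18.83
eef_pos: [513.2, -44.5, 98.0]
eef_rot: [3.139, -0.0, -3.122]
wrist_force: [0.6, 11.9, 0.5]
finger_gap: 8.9
```

Call:
servo_tool(series=[[-0.07, 0, -0.47, 0, 0.02, 0], [-0.15, 0, -0.93, 0, 0.04, 0], [-0.24, 0, -1.39, 0, 0.06, 0], [-0.34, 0, -1.85, 0, 0.08, 0], [-0.45, 0, -2.31, 0, 0.1, 0], [-0.56, 0, -2.77, 0, 0.12, 0], [-0.69, 0, -3.22, 0, 0.14, 0], [-0.82, 0, -3.67, 0, 0.16, 0], [-0.97, 0, -4.12, 0, 0.18, 0], [-1.12, 0, -4.56, 0, 0.2, 0]])

```text
clock: 19.67
eef_pos: [523.8, -44.0, 143.2]
eef_rot: [3.138, -0.203, -3.121]
wrist_force: [-2.5, 12.0, -3.4]
finger_gap: 9.2
```

Run:
```python
from cell import *
import cv2,numpy as np
s=read_state();print(s["eef_pos"],s["eef_rot"],s["wrist_force"],s["moment"],s["finger_gap"])
c=camera("side");im=c["pixels"][:,:,::-1][110:270,180:370]
cv2.imwrite(f"pics/side8.png",cv2.resize(im,None,fx=3.6,fy=3.6,interpolation=cv2.INTER_CUBIC))
```

```text
[523.82041311 -44.0470214  143.19242822] [ 3.13788644 -0.20319962 -3.12105838] [-2.49786019 11.9741617  -3.36409681] [ 2.29649639  0.12032136 -0.50629905] 9.229934672070831
```

View pics/side8.png

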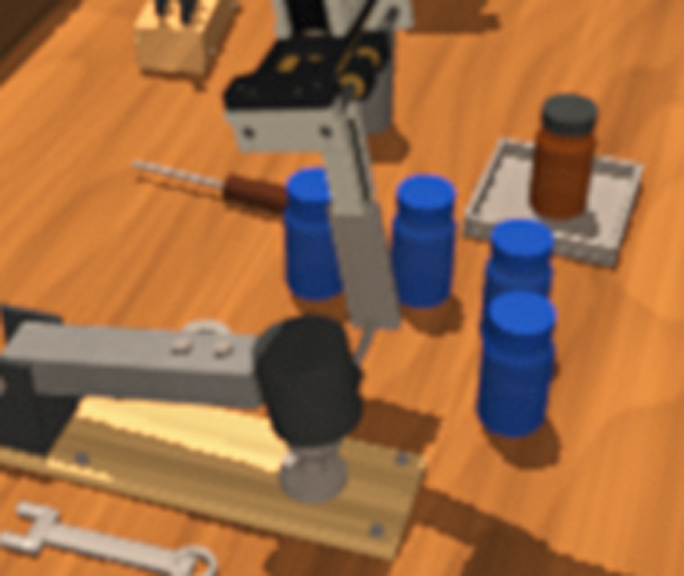

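The coupler at (310,385) is rising off the ball at (313,470) with the latch still out. In the rotated tool frame the same increments apply, so I repeat them.

Call:
servo_tool(series=[[-0.07, 0, -0.47, 0, 0.02, 0], [-0.15, 0, -0.93, 0, 0.04, 0], [-0.24, 0, -1.39, 0, 0.06, 0], [-0.34, 0, -1.85, 0, 0.08, 0], [-0.45, 0, -2.31, 0, 0.1, 0], [-0.56, 0, -2.77, 0, 0.12, 0], [-0.69, 0, -3.22, 0, 0.14, 0], [-0.82, 0, -3.67, 0, 0.16, 0], [-0.97, 0, -4.12, 0, 0.18, 0], [-1.12, 0, -4.56, 0, 0.2, 0]])

```text
clock: 20.55
eef_pos: [543.7, -43.7, 186.1]
eef_rot: [3.138, -0.404, -3.12]
wrist_force: [-7.0, 12.4, 0.2]
finger_gap: 9.5
```

Call:
servo_tool(series=[[0, 0, 0, 0, 0, 0], [0, 0, 0, 0, 0, 0], [0, 0, 0, 0, 0, 0], [0, 0, 0, 0, 0, 0], [0, 0, 0, 0, 0, 0], [0, 0, 0, 0, 0, 0], [0, 0, 0, 0, 0, 0], [0, 0, 0, 0, 0, 0], [0, 0, 0, 0, 0, 0], [0, 0, 0, 0, 0, 0]])

```text
clock: 21.38
eef_pos: [543.6, -43.7, 185.9]
eef_rot: [3.138, -0.403, -3.12]
wrist_force: [-5.8, 11.4, 0.9]
finger_gap: 8.9
```

Run:
```python
from cell import *
import cv2,numpy as np
s=read_state();print(s["eef_pos"],s["eef_rot"],s["wrist_force"],s["qd"],s["finger_gap"])
c=camera("side");im=c["pixels"][:,:,::-1][90:270,150:370]
cv2.imwrite(f"pics/side9.png",cv2.resize(im,None,fx=3.3,fy=3.3,interpolation=cv2.INTER_CUBIC))
```

```text
[543.59030925 -43.68912754 185.90679865] [ 3.13756701 -0.40299162 -3.11985179] [-5.80743983 11.42559913  0.8713098 ] [-1.17807514e-04 -4.53225458e-04 -5.39735042e-04  3.83643137e-05
 -1.64271734e-03 -5.47322947e-04] 8.910635045116129
```

View pics/side9.png

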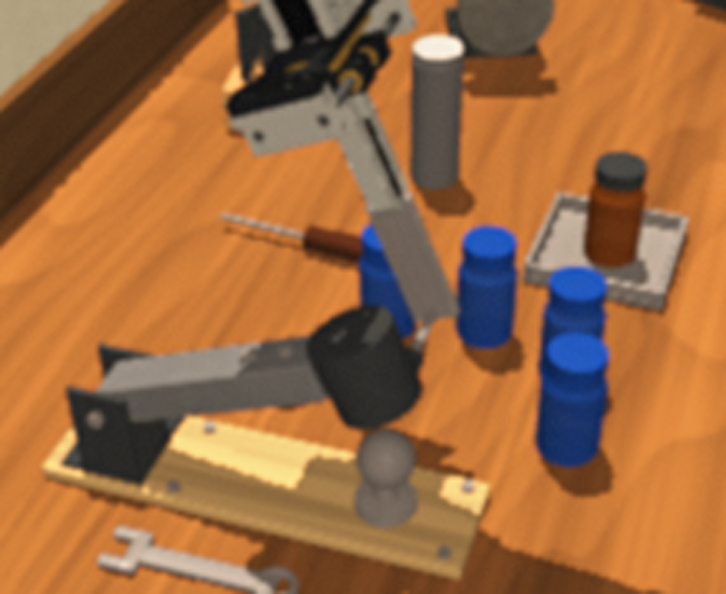

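```bash
python3 -c "
from cell import *
print(sign_off())"
```

```text
the job is handed in; nothing more can be done
None
```

I moved the amber jar into the tray, pulled the latch out and lifted the coupler off the ball. I handed the job in at about 21 s, with the tab still gripped and the tongue raised. The hand-in gave no verdict.

- **Jar:** The last picture shows it standing upright near the tray's centre. I released it at (432, -327.5) mm; I had measured the tray's centre as (432, -327.6) mm.
- **Latch and tongue:** I pulled the latch out about 32 mm with the tongue still down. I then lifted the tongue to about 0.40 rad, worked out from the tool pose rather than read directly. The spring's sideways load stayed at 11–12 N with the fingers closed on about 9 mm, so the tab was still held. Arm joint speeds were near zero at the end.
- **Bystanders:** In the last picture the wrench, screwdriver and oil can look unmoved, as do the four blue jars. The collar was hidden behind the raised tongue and the offcut was outside the crop, so I did not recheck those two, though the arm had no known contact with either.

Two readings disagreed with what I expected:
- **Jar grip:** The fingers closed on 46 mm instead of 52 mm, because they held the jar at its narrower neck.
- **Tool position:** My first long moves ended about 6 mm short because the move limits capped them. I corrected this before gripping the jar.

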